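Take the bayonet fuse cap out of the bench power box

ROBOT

A 6-joint arm with a two-finger parallel gripper is mounted at the origin on a cart in front of the work surface, level with it; the furniture and walls round the work are solid. World frame = base frame: x ahead of the robot, y to its left, z up, the work surface at z = 0. Lengths are in mm, angles in rad, forces in N, time in s.
With the tool pointing down it reaches from about 325 to 875 mm from the base axis. Payload 4.4 kg.
Tool frame: the origin (TCP) lies on the centre line of the jaws, within the pads' length; the fingertips stand ahead of it and the grasp point (between the pads) lies 6 mm ahead of it (ctrl.tcp_to_tips is the z of the fingertips in the tool frame, in mm); z points along the fingers, y is the direction in which the jaws open and shut (so a half turn about z gives the same grasp; the last joint's range is limited). The gripper opens to 85 mm and grips with 20 to 120 N. Pads are 22 mm wide; open, the fingers measure 114 mm over their backs; the gripper's body (76 mm by 85 mm) begins 54 mm behind the grasp point. The pads swing forward as they close: fully open they stand 13 mm farther back than shut.
Start: joints at [-0.15, 0.207, 1.542, -0, 1.393, -0.15], TCP at [575.002, -0.012, 256.282] pointing down, gripper open.
Joint ranges: [-2.73, 2.73], [-0.86, 2.22], [0.23, 2.46], [-1.11, 4.25], [0.08, 2.63], [-2.82, 2.82]. Speed limits (rad/s): [2.79, 2.79, 3.14, 3.14, 3.14, 3.14].

INTERFACE

Orientations are given as a 3x3 rotation matrix whose columns are the frame's x, y, z axes.
In Python, from plant import ctrl, sensors, optics gives the robot as it stands. Calls block until the motion is done:
- ctrl.move_ptp(position, orientation): joint-space move of the TCP to a pose.
- ctrl.move_l(position, rot=None, vel=150, threshold=None): straight line of the TCP; rot=None keeps the orientation; vel is the mean speed in mm/s. With threshold (N) it stops when the force on the tool has changed by that much, and returns True; else False.
- ctrl.set_joints(angles): joint-space move.
- ctrl.gripper_to(opening, force=None): finger opening in mm; force is the grip in N (None keeps the last); returns when the fingers have stopped.
- ctrl.hold(seconds).
- ctrl.solve_ik(position, orientation): joint angles nearest the present ones, or None.
- sensors.read_state(): the state.
- optics.grab_frame(name): name is "scene" or "top" or "wrist"; returns (picture, depth): 420x560x3 uint8, red, green, blue; 420x560 float32, mm along the optical axis (not along the pixel's ray), 0 where there is no reading.
- optics.camera_params(name): a dict with "mtx" (3x3 intrinsics, pixels), "R" (3x3) and "t" (3): a world point X has camera coordinates R X + t; the wrist camera has in their place "T_tool_cam" (4x4, takes a point from camera to tool coordinates, whose origin is the TCP and whose axes are the flange's). Camera axes: x right, y down, z forward; pixel columns grow to the right and rows downward; lengths in mm; the calibration is good to about 2 mm. A picture is of the moment at which its call begins: read the wrist's pose just before it. camera_params takes no time and is no camera call.
A pose or a line that the arm cannot do raises ctrl.MotionError and nothing moves.
- ctrl.finish_job(): hands the job in, once; it reports no verdict.
The state is a dict: "t": time; "q": joint angles; "qvel": joint speeds; "tau": joint torques, N m; "eef_pos": TCP position; "eef_rot": TCP orientation; "force": force on the tool from outside, world axes, zero at the start; "wrist_torque": the same for the moment, N m; "grip_width": finger opening in mm.
Only numpy, scipy, OpenCV 4.12 (cv2) and the standard library are available. Lean on these libraries where they do the work, as an engineer would, in place of code of your own. Each camera call takes 0.05 s, during which the arm holds its last target.

TASK

Take the fuse cap out of the grey power box: push its knob down against the spring until it bottoms, keep it down while you turn it anticlockwise (seen from above) past its catch, then let it spring up and lift it out. Do not force it, neither pushing nor turning. Then stand it gently upright, knob up, in the wooden parts tray, and leave the other things on the bench where they are.

Things in the scene. Friction and masses are not known exactly. Their poses are not given: they have to be found in the camera images.
- cap_grip (a point): Where to grip the fuse cap: on its axis, 24 mm above the knob's underside, 12 mm below its top. The black knob is a rounded block 40 mm long (this point's x), 26 mm wide (y: the two flat sides to grip), 36 mm tall; z is up the axis. While locked, the knob's underside stands 21 mm above the box's top (18 mm above the collar) and its x axis is parallel to the box's.
- fuse_cap: The same cap, 74 mm tall, 70 to 120 g; origin at the centre of its flat underside, 62 mm below cap_grip, same axes. Below the knob is a grey barrel 30 mm in diameter, 38 mm long, with three lugs at its foot that reach 21 mm from the axis. Locked, the underside lies 17 mm below the box's top; the lugs are clear of the box once the cap is raised 25 mm from there.
- socket (a point): Centre of the cap's socket at the level of the box's top. A spring pushes the cap up, 5 to 6 N when locked, up to 9 N when pressed. To clear the catch the cap must be pushed down 3 to 12 mm; how far differs each time and cannot be seen. 1 mm further it meets a stiff buffer and the push climbs by 16 N per mm: 12 to 15 N of push means it is down and free to turn.
- slot (a point): One of the three lug slots in the collar's inside, 19 mm from the axis. Held down, the cap turns 50 degrees anticlockwise seen from above, until the lugs stand in the slots; stops leave about 7 degrees of play at either end. The spring then lifts it 6 mm above its locked height. Turned when not low enough it hits the catch; over 28 N between cap and box damages it.
- fuse_box: Grey power box, 116 x 116 mm and 62 mm tall, screwed to the bench, with a switch plate on its -x side and two blanked cable entries on its +x side; origin under its centre, z up. The cap sits in its middle in a black collar, 66 mm in diameter, 3 mm above the top. It stands left or right of the tool box.
- parts_tray_in (a point): Centre of the inner floor of the shallow square wooden tray, 136 mm outside and 122 mm inside, walls 7 mm thick, 16 mm high; fixed; x and y along its sides. It stands on the other side of the tool box from the power box. The tool box between them (x 0.40 to 0.62, y -0.11 to 0.25) is shut and 0.14 m tall: carry the cap over it.
- parts_tray: The same tray; origin under its centre.
- wax_tin: Round tin, 78 mm in diameter, 34 mm tall, a bystander at the back left; origin under its centre.
- spring_clamp: Black spring clamp lying flat, 70 x 145 x 24 mm, a bystander in front of the tool box; origin under its centre.
- tape_measure: Tape measure, 43 x 82 x 68 mm, a bystander at the front left; origin under its centre.
- offcut_1: Pale timber offcut, 60 x 90 x 45 mm, a bystander at the back right; origin under its centre.
Not all that is in view belongs to the job. What is shaped like the fuse_cap but turquoise is not meant.

How it is judged (in metres and radians):
On the way:
1. the cap has been turned free and has sprung up at least 4 mm above its locked height (z of fuse_cap in the frame of fuse_box above 0.049 m).
At the end, for the whole second after the job is handed in: The fuse cap stands upright (within 0.1 rad, knob up) with its underside on the floor of the parts tray (within 4 mm), its axis within 50 mm of the tray's centre along both sides, at rest (z of fuse_cap in the frame of parts_tray_in below 0.004 m and x of fuse_cap in the frame of parts_tray_in between -0.05 and 0.05 m and y of fuse_cap in the frame of parts_tray_in between -0.05 and 0.05 m and angle between fuse_cap's own z axis and vertical below 0.1 rad and linear speed of fuse_cap below 0.02 m/s); the robot touches nothing.
It fails at once if the cap is forced: more than 28 N between cap and power box (contact force between fuse_cap and fuse_box above 28 N).
It fails at once if the cap is dropped or banged into the tray: more than 45 N between them (contact force between fuse_cap and parts_tray above 45 N).
It fails at once if a bystander is moved by more than 20 mm (distance of any of wax_tin, spring_clamp, tape_measure, offcut_1 from where it was at the start of the episode above 0.02 m).
It also fails if it takes over 64 s, if anything falls off the work surface, if the arm or the gripper's body presses on something with over 40 N, if the wrist force passes 120 N, or if a joint passes its speed limit or range.

## Working session

There is one attempt and no reset: what is moved stays moved. The work goes in short steps, each a Python script; the robot and the scene stay as the last script left them, time stands still between calls to the robot, and variables do not carry over. Pictures are saved under pics/ and viewed, and the job is handed in when it is done.

```bash
ls; mkdir -p pics; python3 - <<'E'
from plant import ctrl, sensors, optics
import cv2,numpy as np
for n in ("scene","top"):
    p,d=optics.grab_frame(n); cv2.imwrite(f"pics/{n}0.png",p[:,:,::-1]); np.save(f"{n}0.npy",d)
    c=optics.camera_params(n); np.savez(f"{n}_cam.npz",**c); print(n,c)
s=sensors.read_state();print(s["t"],s["force"],s["eef_rot"],s["grip_width"],ctrl.tcp_to_tips)
E
```

```text
pics
scene {'mtx': array([[542.84352685,   0.        , 283.45818708],
       [  0.        , 542.84352685, 215.94720058],
       [  0.        ,   0.        ,   1.        ]]), 'R': array([[-0.63147637, -0.77501548, -0.02426105],
       [-0.39464093,  0.3481685 , -0.85031596],
       [ 0.66745497, -0.52738003, -0.52571301]]), 't': array([ 425.36450761,  250.99238988, 1400.95961616])}
top {'mtx': array([[417.57950792,   0.        , 273.59620859],
       [  0.        , 417.57950792, 201.36469912],
       [  0.        ,   0.        ,   1.        ]]), 'R': array([[ 0.01043766, -0.99990023,  0.00951788],
       [-0.9930803 , -0.01147898, -0.1168749 ],
       [ 0.1169725 , -0.00823212, -0.99310104]]), 't': array([  76.66673532,  535.00601537, 1445.0829941 ])}
0.1 [-0.97303372 -0.24841065  0.22847029] [[-2.77475751e-05  9.99997920e-01 -2.03941309e-03]
 [ 9.99999939e-01  2.84547415e-05  3.46721758e-04]
 [ 3.46779067e-04 -2.03940334e-03 -9.99997860e-01]] 85.40139158422203 25.0
```

View pics/scene0.png

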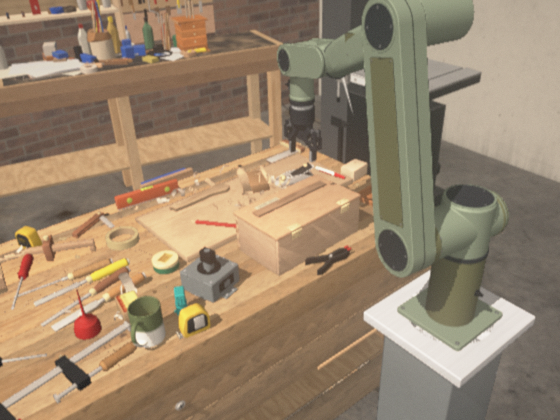

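View pics/top0.png

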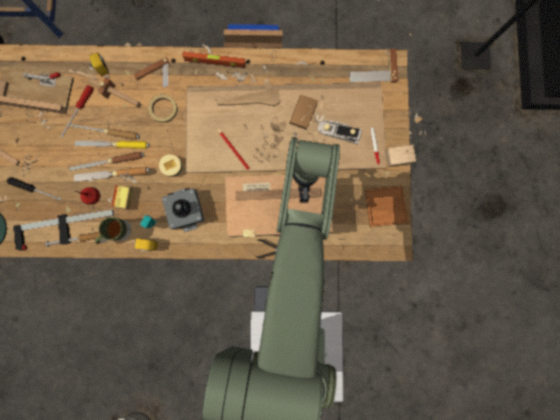

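Candidates in the scene picture: the black knob in the grey box at (208,260), which is (182,208) in the top view; the turquoise decoy at (180,298), top (147,222). By the description it is the black knob in the grey box. The tray is at top (387,207). I'll check the choice in a close crop.

```bash
python3 - <<'E'
import cv2,numpy as np
t=cv2.imread("pics/top0.png");s=cv2.imread("pics/scene0.png")
a=cv2.resize(t[175:245,130:220],None,fx=6,fy=6,interpolation=cv2.INTER_CUBIC)[:, :400]
a=cv2.resize(t[180:236,150:214],(400,350),interpolation=cv2.INTER_CUBIC)
b=cv2.resize(s[235:305,168:248],(400,350),interpolation=cv2.INTER_CUBIC)
c=cv2.resize(t[180:236,355:419],(400,350),interpolation=cv2.INTER_CUBIC)
cv2.imwrite("pics/crop1.png",np.vstack([np.hstack([a,b])]))
cv2.imwrite("pics/crop2.png",c)
def w(n,u,v):
    c=np.load(n+"_cam.npz");d=np.load(n+"0.npy")[v,u]
    p=d*(np.linalg.inv(c["mtx"])@[u,v,1]);return (c["R"].T@(p-c["t"])).round(1)
for u,v in [(182,208),(168,195),(195,222),(195,196),(172,222),(387,207),(370,190),(405,222),(147,222),(400,155)]: print(u,v,w("top",u,v))
E
```

```text
182 208 [497.9 385.7 121.1]
168 195 [548.6 448.5  60.6]
195 222 [457.  354.7  46.8]
195 196 [546.5 355.5  58.4]
172 222 [455.3 431.2  60.2]
387 207 [ 521.4 -325.9    6.2]
370 190 [ 580.9 -263.2   16.4]
405 222 [ 467.1 -385.3   19.1]
147 222 [453.2 511.8  77.4]
400 155 [ 704.9 -366.9   40.2]
```

View pics/crop1.png

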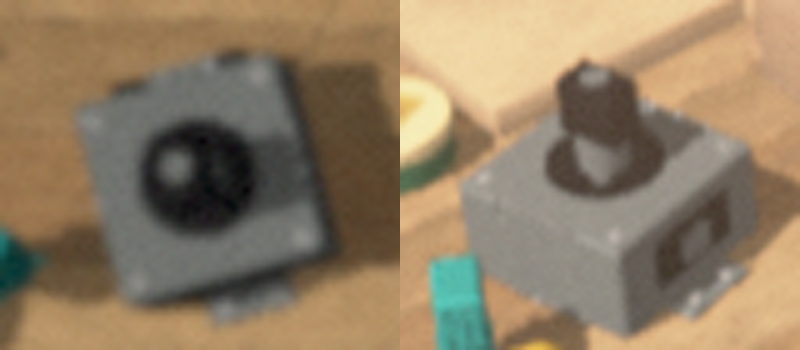

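View pics/crop2.png

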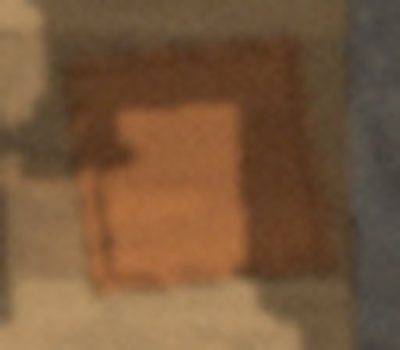

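The crop confirms the black knob on a grey barrel in a grey box, with the switch plate toward the robot (box yaw about +15°). Next I'll take a close wrist view.

```bash
cat > h.py <<'E'
from plant import ctrl, sensors, optics
import cv2,numpy as np
def R(th,flip=1):
    c,s=np.cos(th),np.sin(th)   # tool x = flip*box x
    x=flip*np.array([c,s,0]);z=np.array([0,0,-1.]);y=np.cross(z,x)
    return np.column_stack([x,y,z])
def wrist(name):
    s=sensors.read_state();p,d=optics.grab_frame("wrist")
    cv2.imwrite(f"pics/{name}.png",p[:,:,::-1])
    c=optics.camera_params("wrist");T=np.eye(4);T[:3,:3]=s["eef_rot"];T[:3,3]=s["eef_pos"]
    np.savez(name+".npz",d=d,M=T@c["T_tool_cam"],mtx=c["mtx"])
def wp(name,u,v,z=None):
    f=np.load(name+".npz");r=np.linalg.inv(f["mtx"])@[u,v,1];M=f["M"]
    if z is None: k=f["d"][int(round(v)),int(round(u))]
    else:
        k=(z-M[2,3])/(M[:3,:3]@r)[2]
    return M[:3,:3]@(k*r)+M[:3,3]
E
python3 - <<'E'
from h import *
print(optics.camera_params("wrist"))
th=.27
for fl in(1,-1):
  for a in (0,1.0):
    print(fl,a,ctrl.solve_ik([498,386,110],R(th+a,fl)))
E
```

```text
{'mtx': array([[295.06104045,   0.        , 282.91289976],
       [  0.        , 295.06104045, 208.8123507 ],
       [  0.        ,   0.        ,   1.        ]]), 'T_tool_cam': array([[-9.02965953e-05, -9.60568318e-01, -2.78044059e-01,
         7.01529529e+01],
       [ 9.99999815e-01,  8.03112547e-05, -6.02210404e-04,
        -7.92267641e-02],
       [ 6.00794302e-04, -2.78044062e-01,  9.60568133e-01,
        -1.17179527e+02],
       [ 0.00000000e+00,  0.00000000e+00,  0.00000000e+00,
         1.00000000e+00]])}
1 0 [ 5.22134232e-01  4.67650101e-01  1.51886326e+00 -4.44089210e-16
  1.15507929e+00  1.82293056e+00]
1 1.0 [ 5.22134232e-01  4.67650101e-01  1.51886326e+00 -4.44089210e-16
  1.15507929e+00  8.22930559e-01]
-1 0 [ 5.22134232e-01  4.67650101e-01  1.51886326e+00 -4.44089210e-16
  1.15507929e+00 -1.31866209e+00]
-1 1.0 [ 5.22134232e-01  4.67650101e-01  1.51886326e+00 -4.44089210e-16
  1.15507929e+00 -2.31866209e+00]
```

```bash
python3 - <<'E'
from h import *
ctrl.move_ptp([498,386,250],R(.27))
ctrl.hold(.1);wrist("w1");print(sensors.read_state()["t"],sensors.read_state()["force"])
p=cv2.imread("pics/w1.png");cv2.imwrite("pics/w1b.png",cv2.resize(p,(800,600),interpolation=cv2.INTER_CUBIC))
E
```

```text
1.9667 [ 0.31694382 -1.00215438 -0.10724177]
```

View pics/w1b.png

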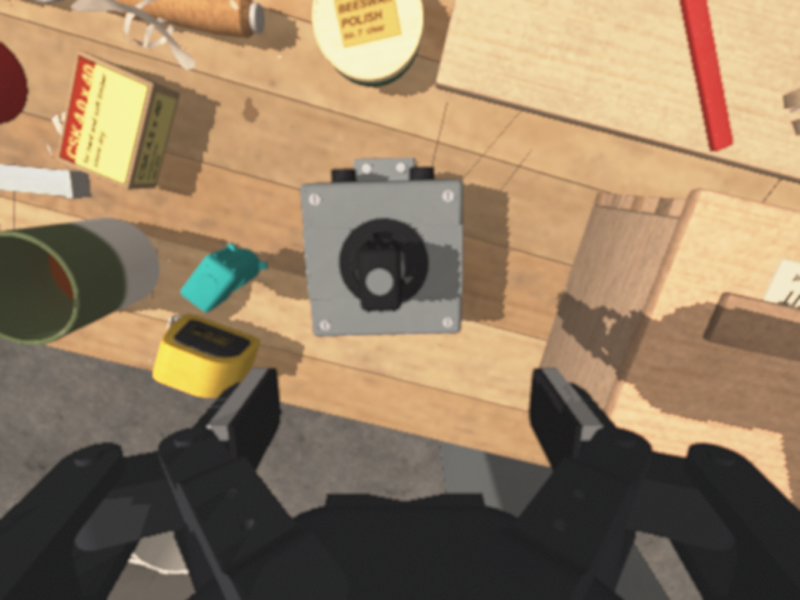

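The wrist view shows the box upright at (382,258), collar centre near (384,263) and the knob at (381,275). I'll enlarge it to read the corners.

```bash
python3 - <<'E'
import cv2
p=cv2.imread("pics/w1.png")
c=p[112:247,190:345];cv2.imwrite("pics/w1c.png",cv2.resize(c,None,fx=4.4,fy=4.4,interpolation=cv2.INTER_CUBIC))
E
```

```text
(no output)
```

View pics/w1c.png

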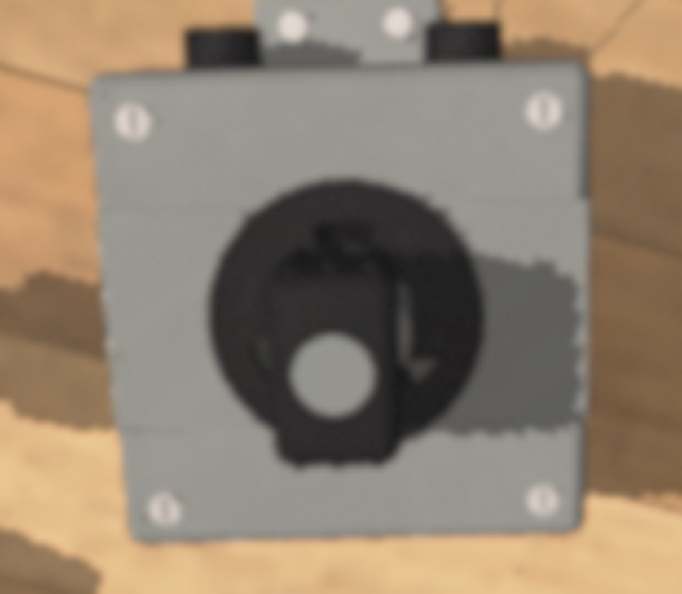

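```bash
python3 - <<'E'
from h import *
f=lambda u,v,z:wp("w1",190+u/4.4-.39,112+v/4.4-.39,z)
S=[f(*a,62.5) for a in[(132,122),(544,111),(543,500),(165,510)]]
for s in S:print(s.round(1))
print("c",np.mean(S,0))
x=(S[0]+S[1]-S[2]-S[3]);y=S[0]+S[3]-S[1]-S[2]
print(np.arctan2(x[1],x[0]),np.arctan2(-y[0],y[1]),np.linalg.norm(x)/2,np.linalg.norm(y)/2)
C=[f(*a,62) for a in[(94,75),(587,64),(580,528),(132,540)]]
for s in C:print(s.round(1))
print("c",np.mean(C,0));x=(C[0]+C[1]-C[2]-C[3]);y=C[0]+C[3]-C[1]-C[2]
print(np.arctan2(x[1],x[0]),np.arctan2(-y[0],y[1]),np.linalg.norm(x)/2,np.linalg.norm(y)/2)
print("disc",f(333,375,119)); print("collar",f(210,313,65),f(484,313,65),f(347,180,65))
# knob top plan: points by depth
k=np.load("w1.npz");v,u=np.mgrid[0:420,0:560];r=np.linalg.inv(k["mtx"])@np.stack([u.ravel(),v.ravel(),np.ones(u.size)])
P=(k["M"][:3,:3]@(r*k["d"].ravel())+k["M"][:3,3:]).T
m=(P[:,2]>113)&(P[:,2]<126)&(np.hypot(P[:,0]-497,P[:,1]-386)<45)
print(m.sum(),np.median(P[m],0),cv2.minAreaRect(P[m][:,:2].astype(np.float32)))
m=(abs(P[:,2]-62)<8)&(np.hypot(P[:,0]-497,P[:,1]-386)<100)
print(m.sum(),np.median(P[m],0),cv2.minAreaRect(P[m][:,:2].astype(np.float32)))
E
```

```text
[534.5 460.9  62.5]
[561.9 370.8  62.5]
[472.  343.4  62.5]
[444.5 433.4  62.5]
c [503.23561177 402.12114907  62.5       ]
0.2956539021629251 0.29584797825292136 94.0794795343332 94.13414530521969
[542.4 471.5  62. ]
[574.4 364.4  62. ]
[467.2 332.2  62. ]
[434.3 439.7  62. ]
c [504.56405954 401.94052395  62.        ]
0.28837534419936584 0.2938904507603114 112.29536654704388 112.0994030977887
disc [503.41750108 402.06702867 119.        ]
collar [496.59632928 433.50534374  65.        ] [513.79543055 371.08284765  65.        ] [535.20175308 410.12566609  65.        ]
1306 [505.29541396 402.71214643 118.34350138] ((503.5069885253906, 402.631591796875), (41.937530517578125, 26.100839614868164), 17.529956817626953)
10109 [514.19961499 404.21926873  61.67529557] ((503.5490417480469, 402.64520263671875), (115.935791015625, 116.37792205810547), 16.904823303222656)
```

Box centre (503.4, 402.4), yaw 0.296; the screws, the disc and the depth all agree. I'll descend and take a light grip.

```bash
python3 - <<'E'
from h import *
Rg=R(.296)
ctrl.gripper_to(60,20)
ctrl.move_l([503.4,402.4,150],Rg,vel=120)
print(ctrl.move_l([503.4,402.4,113],Rg,vel=60,threshold=5))
ctrl.hold(.2);s=sensors.read_state();print(s["t"],s["force"],s["eef_pos"],s["wrist_torque"]);wrist("w2")
ctrl.gripper_to(22,20);ctrl.hold(.2)
s=sensors.read_state();print(s["t"],s["force"],s["eef_pos"],s["grip_width"],s["wrist_torque"])
E
```

```text
False
4.3 [ 0.01636416 -0.15824574  0.03848868] [503.80111143 402.6329081  113.65299765] [-0.03369881  0.02747734  0.02571736]
4.9417 [-0.81207738 -0.22474529  1.63854188] [503.47450071 402.49867718 113.2289724 ] 25.675443955881963 [0.05979978 0.08846706 0.00254776]
```

View pics/w2.png

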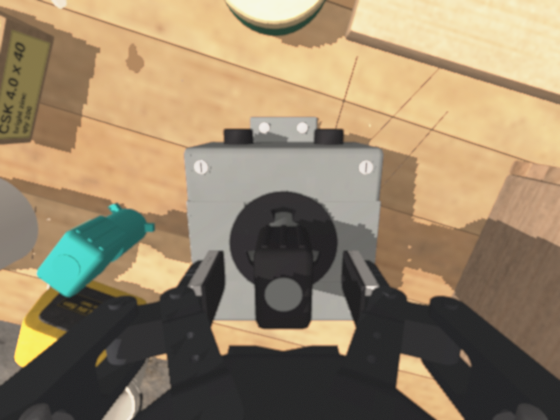

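The picture shows the knob midway between the pads at (283,290), aligned. The light grip gave only small lateral forces. I'll tighten and press in small steps.

```bash
python3 - <<'E'
from h import *
Rg=R(.296)
ctrl.gripper_to(20,60);ctrl.hold(.2)
s=sensors.read_state();print(s["t"],s["force"],s["eef_pos"],s["grip_width"])
z=113.0
while z>98.5:
    fz=s["force"][2]
    z-=.5 if fz<10 else .2
    ctrl.move_l([503.4,402.4,z],Rg,vel=10)
    ctrl.hold(.06)
    s=sensors.read_state();print(round(z,2),s["force"].round(1),s["eef_pos"].round(2))
    if s["force"][2]>12.4 or np.hypot(*s["force"][:2])>12: break
print(s["t"],s["grip_width"],s["wrist_torque"])
E
```

```text
5.3583 [-0.61026651 -0.31610802  3.44552913] [503.49115138 402.46962032 113.29559227] 25.204408245740602
112.5 [-2.3 -0.8  5.2] [503.53 402.47 112.81]
112.0 [-0.9 -0.3  4.7] [503.51 402.5  112.23]
111.5 [-1.1 -0.1  4.3] [503.52 402.5  111.76]
111.0 [-2.2 -0.3  6.4] [503.49 402.51 111.27]
110.5 [-1.7 -0.8  5. ] [503.52 402.51 110.84]
110.0 [-0.7 -0.   5.2] [503.52 402.52 110.35]
109.5 [-1.7 -0.7  5.7] [503.52 402.5  109.88]
109.0 [-0.9 -0.7  5.2] [503.53 402.51 109.38]
108.5 [-2.  -0.   5.5] [503.52 402.51 108.92]
108.0 [-1.2 -0.4  6.6] [503.54 402.49 108.44]
107.5 [-1.5 -0.   6.8] [503.54 402.51 107.98]
107.0 [-1.5 -1.2  7. ] [503.54 402.49 107.51]
106.5 [-1.4 -1.2  5.3] [503.54 402.5  107.03]
106.0 [-1.5 -0.8  6.2] [503.54 402.51 106.57]
105.5 [-2.1 -0.6  7.9] [503.55 402.53 106.36]
105.0 [-2.9 -1.2  8.6] [503.58 402.54 106.24]
104.5 [-2.8 -1.1 10.9] [503.63 402.54 106.14]
104.3 [-3.2 -1.4 12.1] [503.61 402.55 106.07]
104.1 [-4.2 -2.3 11.3] [503.62 402.55 106.03]
103.9 [-4.5 -2.4 11.9] [503.62 402.57 106.  ]
103.7 [-4.9 -2.9 13.6] [503.66 402.55 105.94]
11.8333 24.96284696113922 [-0.58442731  0.78922847 -0.00369849]
```

Bottomed at about 13.6 N, 7 mm down. I'll turn anticlockwise in small steps while watching the torque.

```bash
python3 - <<'E'
from h import *
z=103.7
s=sensors.read_state();t0=s["wrist_torque"][2]
for a in range(3,52,3):
    ctrl.move_l([503.4,402.4,z],R(.296+np.deg2rad(a)),vel=20)
    ctrl.hold(.05)
    s=sensors.read_state();x=s["eef_rot"][:,0]
    print(a,round(np.rad2deg(np.arctan2(x[1],x[0])-.296),1),s["force"].round(1),s["wrist_torque"].round(2),s["eef_pos"].round(2),round(s["t"],2))
    if abs(s["wrist_torque"][2]-t0)>.25 or s["force"][2]>18: print("STOP");break
    if s["force"][2]<11.8: z-=.2
    if s["force"][2]>15: z+=.3
E
```

```text
3 3.0 [-4.2 -2.5 12.3] [-0.42  0.69  0.08] [503.97 402.76 106.  ] 12.13
6 6.0 [-2.5 -1.8 12.3] [-0.31  0.69  0.03] [504.22 402.93 106.05] 12.43
9 9.0 [-3.1 -0.8 12. ] [-0.33  0.54  0.1 ] [504.32 402.99 106.05] 12.73
12 12.0 [-2.7 -2.3 12. ] [-0.29  0.5   0.05] [504.41 402.88 106.03] 13.03
15 15.0 [-2.9 -2.2 11.6] [-0.38  0.51  0.05] [504.49 402.84 106.04] 13.33
18 18.0 [-1.8 -1.6 12.3] [-0.38  0.5   0.07] [504.56 402.81 106.  ] 13.63
21 21.0 [-3.9 -1.5 13.3] [-0.44  0.53  0.06] [504.52 402.76 105.96] 13.93
24 24.0 [-3.  -2.4 11.9] [-0.45  0.56  0.07] [504.55 402.81 106.04] 14.23
27 27.0 [-1.7 -2.1 12.2] [-0.48  0.58  0.05] [504.55 402.77 105.99] 14.53
30 30.0 [-1.8 -1.7 12.4] [-0.48  0.58  0.08] [504.56 402.8  106.02] 14.83
33 33.0 [-2.6 -1.9 12.8] [-0.38  0.51  0.1 ] [504.56 402.77 106.  ] 15.13
36 36.0 [-2.3 -2.3 12.1] [-0.44  0.55  0.09] [504.54 402.79 106.  ] 15.43
39 39.0 [-1.4 -2.4 13.1] [-0.4   0.49  0.08] [504.58 402.76 106.02] 15.73
42 42.0 [-2.2 -1.7 12.4] [-0.42  0.53  0.07] [504.6  402.79 106.02] 16.03
45 45.0 [-2.3 -1.8 13.6] [-0.44  0.52  0.09] [504.57 402.78 106.  ] 16.33
48 48.0 [-2.2 -2.1 13.5] [-0.39  0.47  0.06] [504.57 402.76 106.  ] 16.63
51 51.0 [-2.  -2.6 12.9] [-0.44  0.48  0.14] [504.62 402.75 106.02] 16.93
```

```bash
python3 - <<'E'
from h import *
s=sensors.read_state();print(s["grip_width"])
Rg=R(.296+np.deg2rad(50))
for z in [106,108,110,112,114,116,118,119,120,122,124,127,130,134,138,142,146,150]:
    ctrl.move_l([504,402.6,z],Rg,vel=25);ctrl.hold(.05)
    s=sensors.read_state();print(z,s["force"].round(1),s["eef_pos"].round(2),s["wrist_torque"].round(2))
    if s["force"][2]<-6 or np.hypot(*s["force"][:2])>10: print("STOP");break
print(s["t"],s["grip_width"]);wrist("w3")
E
```

```text
25.276927593893774
106 [-1.8 -1.6  7.2] [504.64 402.71 107.13] [-0.25  0.27  0.06]
108 [-1.5 -1.4  7.4] [504.63 402.72 108.92] [-0.23  0.26 -0.01]
110 [-1.  -1.3  7.1] [504.62 402.71 110.8 ] [-0.21  0.22  0.  ]
112 [-0.1 -2.   6.2] [504.62 402.71 112.61] [-0.15  0.11  0.02]
114 [0.6 0.3 4.8] [504.61 402.66 114.4 ] [-0.09 -0.11  0.01]
116 [ 1.8 -0.1  3.6] [504.55 402.7  116.28] [-0.07 -0.38 -0.01]
118 [2.5 0.1 3.7] [504.4  402.65 118.15] [-0.04 -0.52 -0.03]
119 [ 2.9 -0.9  3.2] [504.17 402.63 119.04] [-0.04 -0.57  0.01]
120 [-0.2  0.5  1.6] [502.93 402.39 119.32] [ 0.02 -0.03 -0.01]
122 [ 0.  -0.4 -1.7] [503.14 402.29 121.13] [-0.04  0.04  0.01]
124 [-0.1 -1.  -1.4] [504.   402.63 124.04] [-0.03  0.05  0.  ]
127 [ 0.1  0.1 -0.9] [504.1  402.69 127.25] [ 0.01 -0.05  0.01]
130 [ 0.1 -0.3 -1.1] [504.12 402.66 130.19] [ 0.02 -0.06  0.02]
134 [ 0.1 -0.  -1.7] [504.13 402.68 134.23] [-0.07 -0.02  0.04]
138 [-0.3  0.3 -0.5] [504.07 402.67 138.2 ] [ 0.02 -0.02  0.07]
142 [ 0.6  0.3 -1.6] [504.11 402.67 142.21] [ 0.03  0.05 -0.04]
146 [-0.1 -0.5 -1.9] [504.11 402.67 146.21] [-0.04  0.01  0.02]
150 [-0.9  0.6 -0.7] [504.09 402.66 150.19] [0.01 0.05 0.04]
22.6583 24.90469042744481
```

View pics/w3.png

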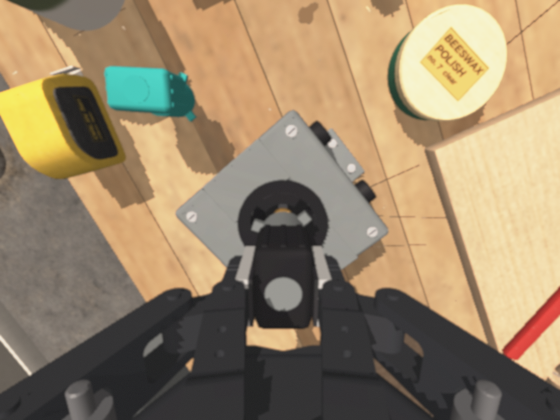

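The knob is held and the cap is clear of the box (weight about 1 N). I'll carry it over the tool box.

```bash
python3 - <<'E'
from h import *
# tray from first top view: rim/floor points
c=np.load("top_cam.npz");d=np.load("top0.npy");v,u=np.mgrid[0:420,0:560]
r=np.linalg.inv(c["mtx"])@np.stack([u.ravel(),v.ravel(),np.ones(u.size)])
P=(c["R"].T@((r*d.ravel())-c["t"][:,None])).T
m=(P[:,2]>10)&(P[:,2]<24)&(abs(P[:,0]-521)<90)&(abs(P[:,1]+326)<90)
print(m.sum(),cv2.minAreaRect(P[m][:,:2].astype(np.float32)))
Rg=R(.296+np.deg2rad(50))
ctrl.move_l([504,402.6,275],Rg,vel=120)
for y,a in((402,0),(-326,-.0)): print(ctrl.solve_ik([515,y,275],R(a)),ctrl.solve_ik([515,y,80],R(a)))
E
```

```text
527 ((523.4078979492188, -312.95916748046875), (135.557373046875, 153.6508026123047), 6.619517803192139)
[ 5.30461359e-01  3.58582493e-01  1.31068287e+00 -4.44089210e-16
  1.47232729e+00  2.10125769e+00] [ 5.30461359e-01  5.48328582e-01  1.46747553e+00 -4.44089210e-16
  1.12578854e+00  2.10125769e+00]
[-7.06239475e-01  2.65621020e-01  1.43036065e+00 -4.44089210e-16
  1.44561098e+00  8.64556852e-01] [-7.06239475e-01  4.70281001e-01  1.58838220e+00 -4.44089210e-16
  1.08292945e+00  8.64556852e-01]
```

```bash
python3 - <<'E'
from h import *
ctrl.move_l([515,40,275],R(.3),vel=180)
ctrl.move_l([515,-320,275],R(.1),vel=180)
ctrl.hold(.2);wrist("w4");s=sensors.read_state();print(s["t"],s["force"],s["grip_width"],s["eef_pos"])
for n in("scene","top"):
    p,d=optics.grab_frame(n);cv2.imwrite(f"pics/{n}1.png",p[:,:,::-1])
p=cv2.imread("pics/w4.png");cv2.imwrite("pics/w4b.png",cv2.resize(p,(800,600),interpolation=cv2.INTER_CUBIC))
k=np.load("w4.npz");v,u=np.mgrid[0:420,0:560];r=np.linalg.inv(k["mtx"])@np.stack([u.ravel(),v.ravel(),np.ones(u.size)])
P=(k["M"][:3,:3]@(r*k["d"].ravel())+k["M"][:3,3:]).T
m=(P[:,2]>10)&(P[:,2]<22)&(abs(P[:,0]-521)<90)&(abs(P[:,1]+326)<85)
print(m.sum(),cv2.minAreaRect(P[m][:,:2].astype(np.float32)))
m=(P[:,2]>-5)&(P[:,2]<10)&(abs(P[:,0]-521)<40)&(abs(P[:,1]+326)<40);print(m.sum(),np.median(P[m],0))
m=(P[:,2]>-10)&(P[:,2]<10)&(abs(P[:,0]-521)<110)&(abs(P[:,1]+326)<110)&((abs(P[:,0]-521)>80)|(abs(P[:,1]+326)>85));print(m.sum(),np.median(P[m],0))
E
```

```text
28.4667 [-0.15032596  0.41912301 -2.57678658] 25.15067247014505 [ 515.11404478 -319.62166471  275.08791425]
2002 ((524.7770385742188, -319.7416687011719), (136.09860229492188, 136.19692993164062), 6.937399387359619)
3656 [ 522.65450444 -325.82315002    6.48869062]
7887 [ 6.01625147e+02 -2.64444000e+02 -5.12880511e-01]
```

View pics/w4b.png

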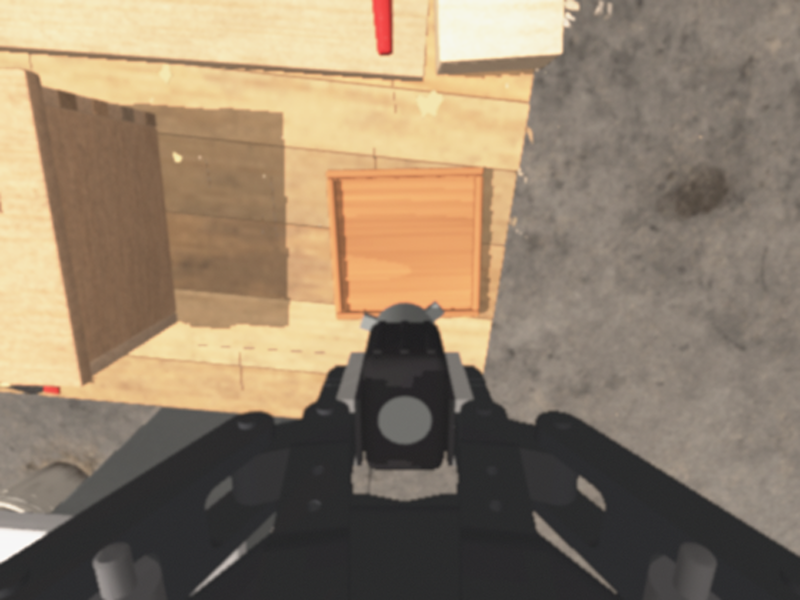

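View pics/scene1.png

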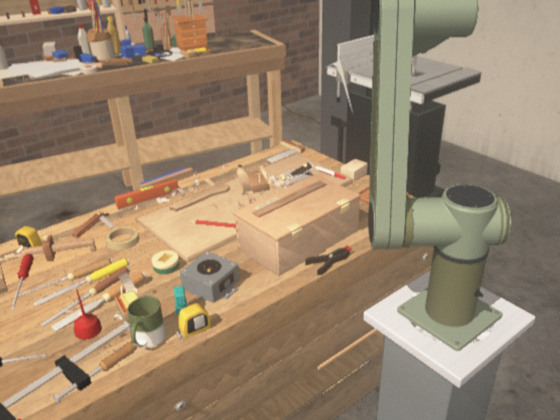

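The tray is empty, centre (524.8, -319.7), floor z about 6.5, and the cap hangs upright in the jaws. I'll lower it slowly until it makes contact.

```bash
python3 - <<'E'
from h import *
Rg=R(.12)
ctrl.move_l([524.8,-319.7,180],Rg,vel=150)
ctrl.move_l([524.8,-319.7,88],Rg,vel=80);ctrl.hold(.3)
s=sensors.read_state();print(s["t"],s["force"],s["eef_pos"]);f0=s["force"][2]
z=88
while z>66:
    z-=1 if z>79 else .5
    ctrl.move_l([524.8,-319.7,z],Rg,vel=15);ctrl.hold(.08)
    s=sensors.read_state()
    if z<79: print(z,s["force"].round(1),s["eef_pos"].round(1),s["wrist_torque"].round(2))
    if s["force"][2]-f0>4: break
print(s["t"],s["grip_width"]);wrist("w5")
E
```

```text
30.95 [-0.43871345  0.7091702  -1.83029261] [ 524.95780084 -319.8324444    88.37230498]
78.5 [ 0.3 -0.4 -1.9] [ 524.8 -319.7   78.5] [0.05 0.02 0.01]
78.0 [-0.2 -0.3 -1.3] [ 524.8 -319.7   78. ] [-0.04  0.02 -0.01]
77.5 [-0.4  0.2 -0.3] [ 524.8 -319.7   77.5] [-0.04  0.02  0.02]
77.0 [-0.7  1.1 -1.4] [ 524.8 -319.7   77. ] [ 0.03 -0.02  0.01]
76.5 [ 0.1 -0.  -2.2] [ 524.8 -319.7   76.5] [-0.    0.    0.03]
76.0 [ 0.5  0.3 -1.1] [ 524.8 -319.7   76. ] [-0.03 -0.02 -0.  ]
75.5 [-0.4  0.1 -1.6] [ 524.8 -319.7   75.5] [-0.04 -0.05 -0.04]
75.0 [-0.7  0.2  1.3] [ 524.9 -319.8   75.3] [0.05 0.09 0.01]
74.5 [-2.1  1.   5.4] [ 525.  -319.8   75.3] [0.25 0.33 0.01]
36.95 25.085767444811896
```

View pics/w5.png

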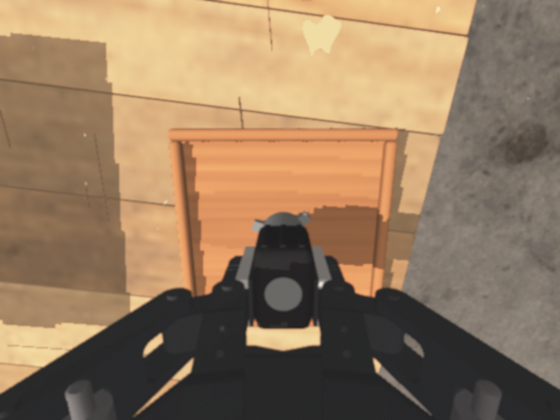

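Contact came at the expected height, inside the tray. I'll release, retreat straight up and check.

```bash
python3 - <<'E'
from h import *
Rg=R(.12)
ctrl.move_l([524.8,-319.7,75.1],Rg,vel=15)
ctrl.gripper_to(32,20);ctrl.hold(.2);ctrl.gripper_to(60);ctrl.hold(.1)
ctrl.move_l([524.8,-319.7,150],Rg,vel=60)
ctrl.move_l([504.8,-319.7,250],Rg,vel=150);ctrl.hold(.2)
wrist("w6");s=sensors.read_state();print(s["t"],s["force"],s["grip_width"])
for n in("scene","top"):
    p,d=optics.grab_frame(n);cv2.imwrite(f"pics/{n}2.png",p[:,:,::-1])
k=np.load("w6.npz");v,u=np.mgrid[0:420,0:560];r=np.linalg.inv(k["mtx"])@np.stack([u.ravel(),v.ravel(),np.ones(u.size)])
P=(k["M"][:3,:3]@(r*k["d"].ravel())+k["M"][:3,3:]).T
m=(P[:,2]>74)&(P[:,2]<90)&(np.hypot(P[:,0]-525,P[:,1]+320)<45);Q=P[m]
print(m.sum(),np.median(Q,0),cv2.minAreaRect(Q[:,:2].astype(np.float32)))
Q=Q[abs(Q[:,2]-np.median(Q[:,2]))<2.5];A=np.c_[Q[:,:2]-Q[:,:2].mean(0),np.ones(len(Q))];print("slope",np.linalg.lstsq(A,Q[:,2],rcond=None)[0])
E
```

```text
40.6583 [ 0.5777524  -0.07162734 -0.35232775] 60.34333024599952
1067 [ 526.55739387 -319.48921444   80.33912588] ((525.6358642578125, -319.8032531738281), (41.06558609008789, 25.886838912963867), 6.38475227355957)
slope [-7.46144581e-03  2.92919924e-03  8.03725429e+01]
```

View pics/w6.png

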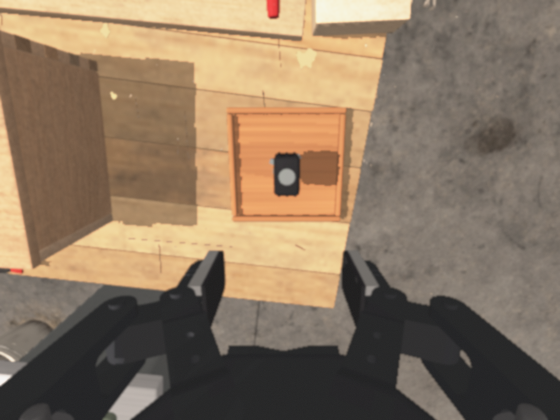

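View pics/scene2.png

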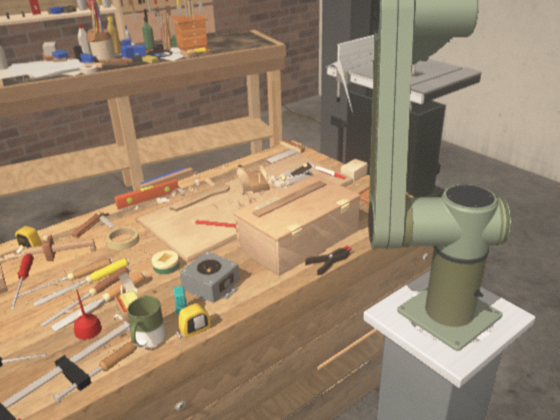

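View pics/top2.png

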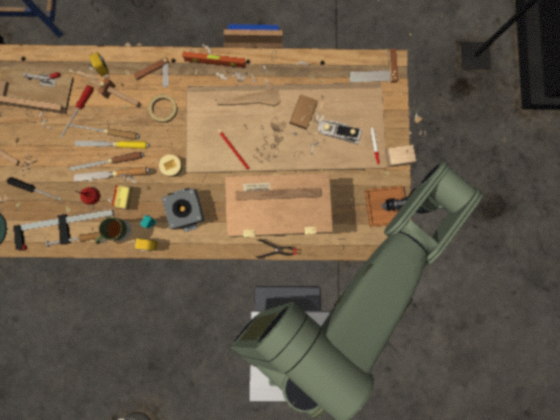

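The wrist view shows the cap upright at (287,175), in the middle of the tray. Its top is at z 80.4, which is the floor plus 74, and it is level. The scene and top views show the socket empty and the bystanders where they were, so I'm handing in.

```bash
python3 -c "
from plant import ctrl
ctrl.finish_job()"
```

```text
the job is handed in; nothing more can be done
```

The fuse cap is out of the power box and standing upright, knob up, in the wooden parts tray. I handed the job in at about 41 s on the robot's clock, of the 64 s allowed.

- **Taking it out:** I pressed the knob down about 7 mm until the push reached 13.6 N. I then turned it 51° anticlockwise with the push at 12–14 N and almost no torque. The spring carried it up and it lifted out freely.
- **Carrying and placing:** I took it over the tool box and lowered it into the tray until it touched at about 5 N, well under the 45 N limit.
- **Last checks:** The cap's axis is within about 1 mm of the tray centre. Its top is level (slope under 0.01 rad) and stands 74 mm above the tray floor, so its underside is on the floor. The gripper is open and well clear. The bystanders and the turquoise decoy look unmoved in the before and after pictures; I compared them by eye and did not measure.

No check failed. One reading disagreed: the first overhead pixel I took for the knob was about 17 mm off, and the close wrist view replaced it before I gripped anything.

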